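Snug the sound thumbscrew, back out the crossed one

TASK

Both thumbscrews of the filter mount have only been finger-started, and one of the two has its thread crossed, which cannot be seen. Start one clockwise gently: if it resists early, stop at once without forcing it, and wind it all the way back out against its stop; a screw that runs freely is to be turned on until its collar is snug on the black plate, without over-tightening. Leave the mount with the sound screw snug, the crossed one fully backed out, both released, and the other things on the board where they stand.

Things in the scene. Friction and masses are not known exactly. Their poses are not given: they have to be found in the camera images.
- head_a (a point): grip point on the axis of thumbscrew A, at the +y end of the mount. Steel: an upright flat spade 40 mm long (x axis) x 10 mm thick (y axis) x 30 mm tall, top edge 11 mm above this point, bottom edge 19 mm below; then a round collar 28 mm across, its top 23 mm and its underside 26 mm below this point, with a 2 mm rubber washer under it. z is up along the screw.
- head_b (a point): the same for thumbscrew B, identical, at the -y end of the mount, 160 mm from A. Within 50 mm of either axis nothing but its spade stands higher than its collar. Force-sensor moments are noisy by about 0.05 Nm: average them.
- screw_a (a joint): turning angle of thumbscrew A, rad: 0 = fully backed out, against its stop; grows clockwise seen from above (tightening); the screw sinks 3.2 mm per rad. It starts at 0.5 to 0.9. A sound screw turns freely (about 0.04 Nm) until its rubber-faced collar meets the black plate at 2.3 to 3.1 rad, then as a spring of about 0.3 Nm per rad: 0.15 to 0.3 Nm is snug, 0.45 Nm over-tight.
- screw_b (a joint): the same for thumbscrew B. Exactly one of the two is crossed, either may be: it begins to resist at 1.25 rad (0.35 to 0.75 rad after the start) like a spring of about 0.6 Nm per rad; 0.15 to 0.2 Nm tells it clearly, 0.4 Nm damages it. It turns back freely. Let go, a snug screw springs back a little and stays snug.
- seat_a: the fixed threaded bush of thumbscrew A with the screw in it; origin on the screw's axis, 57.3 mm above the board, where the steel collar's underside is when the screw is fully backed out; z up.
- seat_b: the same for thumbscrew B.
- block: fixed aluminium base block of the mount, 60 x 250 x 40 mm (feet 110 mm long across its ends, 8 mm high), origin on the board under its centre, y along its length towards thumbscrew A. It holds the threads.
- plate: fixed black clamp plate lying on the block, 50 x 236 x 8 mm, origin at the centre of its underside (its top is 8 mm higher); a round filter cell 52 mm across and 8 mm high stands in its middle. The screws' collars come down on it.
- dropper_bottle: loose amber dropper bottle, 32 mm across, 75 mm high; a bystander, to be left alone; origin under its centre.
- wash_bottle: loose white bottle, 52 mm across, 130 mm high; a bystander, to be left alone; origin under its centre.
- tape_roll: loose white ring, 64 mm across, 18 mm high; a bystander, to be left alone; origin under its centre.
- lens_tube: loose black tube, 32 mm across, 26 mm high, beside the mount; a bystander, to be left alone; origin under its centre.
- dish: loose steel dish, 60 mm across, 14 mm high; a bystander, to be left alone; origin under its centre.
- optic_post: loose steel post on a foot, 32 mm across, 50 mm high; a bystander, to be left alone; origin under its centre.
- driver: loose screwdriver, 170 mm long, lying beside the mount; a bystander, to be left alone; origin under its centre.

How it is judged:
At the end, for the whole second after the job is handed in: One thumbscrew is snug: its collar presses on the black plate with more than 3 N after release; the other is wound back to within 0.25 rad of its out stop (((contact force between seat_a and plate above 3 N and value of joint screw_a above 2 rad and value of joint screw_b below 0.25 rad) or (contact force between seat_b and plate above 3 N and value of joint screw_b above 2 rad and value of joint screw_a below 0.25 rad))); the robot touches nothing.
It fails at once if a crossed thread forced: a screw pressed against the block's thread with more than 40 N (about 0.4 Nm on the head) (contact force between any of seat_a, seat_b and block above 40 N).
It fails at once if over-tightened: a collar pressed on the plate with more than 140 N (about 0.45 Nm on the head) (contact force between any of seat_a, seat_b and plate above 140 N).
It fails at once if another thing on the board moved by more than 30 mm (distance of any of dropper_bottle, wash_bottle, tape_roll, lens_tube, driver, dish, optic_post from where it was at the start of the episode above 0.03 m).
It also fails if it takes over 72 s, if anything falls off the work surface, if the arm or the gripper's body presses on something with over 40 N, if the wrist force passes 120 N, or if a joint passes its speed limit or range.

ROBOT

A 7-joint arm with a two-finger parallel gripper is mounted at the origin on the work surface. World frame = base frame: x ahead of the robot, y to its left, z up, the work surface at z = 0. Lengths are in m, angles in rad, forces in N, time in s.
With the tool pointing down it reaches from about 0.425 to 1.025 m from the base axis. Payload 9.4 kg.
Tool frame: the origin (TCP) lies at the very end of the fingers, on their centre line; the grasp point (between the pads) lies 19 mm behind it (env.grip_depth is the distance from the TCP to the grasp point, in m); z points along the fingers, y is the line along which they close (so a half turn about z gives the same grasp; the last joint's range is limited). The gripper opens to 85 mm and grips with 20 to 120 N. Pads are 22 mm wide; open, the fingers measure 114 mm over their backs; the gripper's body (76 mm by 85 mm) begins 54 mm behind the grasp point. The pads swing forward as they close: fully open they stand 13 mm farther back than shut.
Start: joints at [1.266, 0.599, -0.003, 1.599, 0.002, 0.943, -0.08], TCP at [0.164, -0.706, 0.231] pointing down, gripper open.
Joint ranges: [-2.57, 2.57], [-0.35, 1.97], [-1.29, 1.29], [0.11, 2.56], [-1.05, 4.19], [0.11, 1.86], [-2.63, 2.63]. Speed limits (rad/s): [2.22, 2.22, 3.01, 3.01, 3.14, 3.14, 3.14].

INTERFACE

Orientations are given as a 3x3 rotation matrix whose columns are the frame's x, y, z axes.
In Python, from rig import env gives the robot as it stands. The module is installed in compiled form; this text tells all that it offers.
- The arm moves only by the tool carry_out, never from a script. Its argument "deltas" is one flat list of numbers, 7 for each row, row after row: the turn, a rotation vector about the tool's x, y, z in degrees, then the shift along the tool's x, y, z in cm, then the opening, from -1 (shut) to 1 (fully open). In form: [rx, ry, rz, x, y, z, grip, rx, ry, rz, x, y, z, grip, ...]. A call has 1 to 12 rows; each row is the pose to reach, as a shift and turn from the pose commanded when the call began, along the tool's axes at that moment; what a row does not reach only later rows make up. A row lasts 1/10 s, in which the tool goes at most 50 mm and 8.59 degrees, less where a joint would pass 70% of its speed; a pose out of reach is approached as far as the arm can. A call with a gripper value outside its range is refused whole. The fingers move at their own pace and stop on an object; the grip force is fixed at half the most. Time passes only in rows, so rows that repeat a pose let the fingers close. It gives the time, the measured TCP pose, the force, the opening and the grip force at its end, in the units of the state.
- env.get_obs(): the state, without advancing time (a new reading comes with each control period).
- env.camera(name): name is "scene" or "top"; returns the picture (480x640x3 uint8, red, green, blue); there is no depth.
- env.camera_params(name): a dict with "fx", "fy", "cx", "cy" (pixels), "R" (3x3) and "t" (3): a world point X has camera coordinates R X + t. Camera axes: x right, y down, z forward; pixel columns grow to the right and rows downward; lengths in m; the calibration is good to about 2 mm. A picture is of the moment at which its call begins. camera_params takes no time and is no camera call.
- env.close_job(): hands the job in; it is judged then, once.
The state is a dict: "clock": time; "joint_pos": joint angles; "qvel": joint speeds; "joint_torque": joint torques, N m; "tool_pos": TCP position; "ee_rot": TCP orientation; "force": force on the tool from outside, world axes, zero at the start; "wrist_torque": the same for the moment, N m; "opening": finger opening in m; "grip_force": force on a finger pad.
Only numpy, scipy, OpenCV 4.12 (cv2) and the standard library are available. Lean on these libraries where they do the work, as an engineer would, in place of code of your own. Each camera call takes 0.05 s, during which the arm holds its last target. There are 200 camera calls.

## Working session

There is one attempt and no reset: what is moved stays moved. The work goes in short steps, Python scripts to look and compute and a tool call to move; the robot and the scene stay as the last step left them, time stands still between calls to the robot, and variables do not carry over. Pictures are saved under pics/ and viewed, at most 10 in all, crops included, and the job is handed in when it is done.

Besides the shell and the picture viewer there is one more tool, called after "Request:" as name(argument=value, ...), one argument or row to a line, values as JSON. carry_out: Moves the arm, as the interface text tells. Its arguments: {"type":"object","properties":{"deltas":{"type":"array","items":{"type":"number"}}},"required":["deltas"]}

```bash
mkdir -p pics; python3 - <<'E'
from rig import env
import cv2, numpy as np
for n in("scene","top"):
    im=env.camera(n); cv2.imwrite(f"pics/{n}0.png",im[:,:,::-1]); p=env.camera_params(n); print(n,{k:np.round(v,4).tolist() for k,v in p.items()})
o=env.get_obs(); print({k:np.round(v,3).tolist() for k,v in o.items()},env.grip_depth)
E
```

```text
scene {'fx': 482.4915, 'fy': 482.4915, 'cx': 319.9313, 'cy': 240.481, 'R': [[-0.2943, 0.9555, 0.0211], [0.6495, 0.2162, -0.7289], [-0.701, -0.2009, -0.6842]], 't': [0.1632, -0.3188, 1.3894]}
top {'fx': 448.1887, 'fy': 448.1887, 'cx': 323.7772, 'cy': 248.522, 'R': [[0.0474, -0.9989, 0.004], [-0.976, -0.0472, -0.2127], [0.2127, 0.0062, -0.9771]], 't': [-0.0199, 0.5806, 0.8621]}
{'clock': 0.1, 'joint_pos': [1.266, 0.6, -0.003, 1.6, 0.002, 0.943, -0.08], 'qvel': [0.001, -0.004, -0.001, -0.001, -0.001, 0.0, -0.001], 'joint_torque': [0.005, -77.8, 1.57, -25.863, 0.013, 0.005, 0.0], 'tool_pos': [0.164, -0.706, 0.23], 'ee_rot': [[0.974, 0.226, -0.0], [0.226, -0.974, 0.001], [-0.0, -0.001, -1.0]], 'force': [-0.204, -0.11, -0.069], 'wrist_torque': [-0.002, 0.006, 0.014], 'grip_force': 0.0, 'opening': 0.085} 0.0187
```

View pics/top0.png

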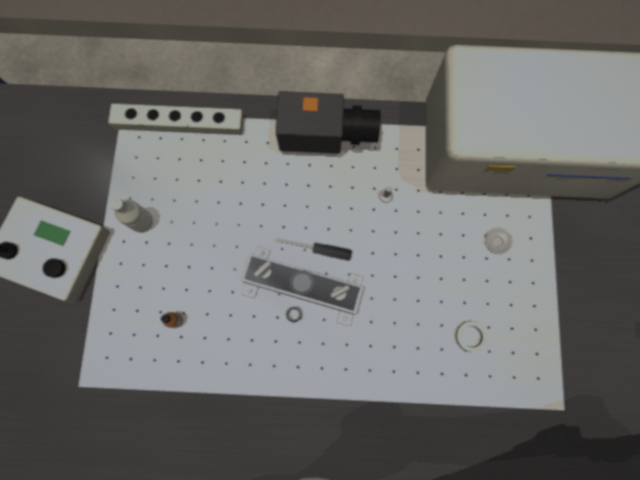

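View pics/scene0.png

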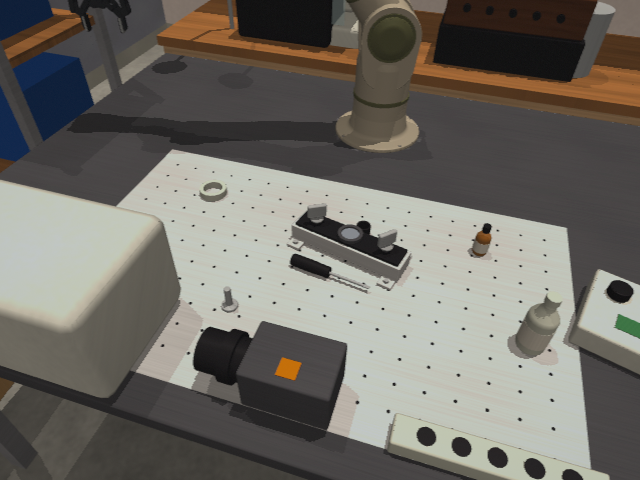

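The top view shows spade A at about (263,270) and B at about (340,293). In the scene view A is at (387,238) and B at (317,211). I'll zoom in on both.

```bash
python3 - <<'E'
import cv2, numpy as np
t=cv2.imread("pics/top0.png");s=cv2.imread("pics/scene0.png")
a=cv2.resize(t[240:320,235:375],None,fx=5,fy=5,interpolation=cv2.INTER_CUBIC)[:, :700]
b=cv2.resize(s[195:255,285:425],None,fx=5,fy=5,interpolation=cv2.INTER_CUBIC)
cv2.imwrite("pics/crop0.png",cv2.resize(np.vstack([a,b]),None,fx=.85,fy=.85))
E
```

```text
(no output)
```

View pics/crop0.png

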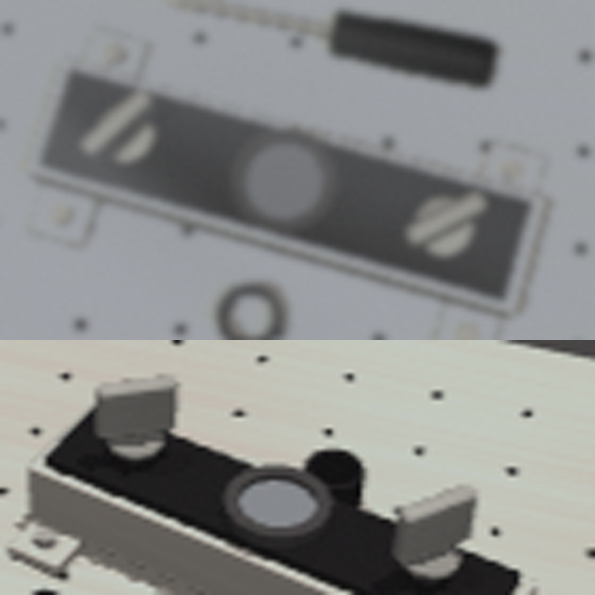

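The enlarged crop shows the top-face strips of the spades. In the top view A runs (88,147)-(146,97) and B runs (412,240)-(482,200). In the scene view A runs (397,517)-(475,490) and B runs (97,385)-(176,380). I'll turn these into points and check them against the plate.

```bash
cat > h.py <<'E'
from rig import env
import cv2, numpy as np
P={n:env.camera_params(n) for n in("scene","top")}
def ray(n,uv):
    p=P[n];R=np.array(p["R"]);t=np.array(p["t"])
    d=R.T@np.array([(uv[0]-p["cx"])/p["fx"],(uv[1]-p["cy"])/p["fy"],1]);return -R.T@t,d/np.linalg.norm(d)
def onz(n,uv,z):
    c,d=ray(n,uv);return c+d*(z-c[2])/d[2]
def tri(u,v):
    a,d=ray("top",u);b,e=ray("scene",v)
    s=np.linalg.lstsq(np.c_[d,-e],b-a,rcond=None)[0];p=a+s[0]*d;q=b+s[1]*e
    return (p+q)/2,np.linalg.norm(p-q)
E
python3 - <<'E'
from h import *
t=cv2.imread("pics/top0.png")
T=lambda u,v:(235+u/4.25-.4,240+v/4.25-.4)
S=lambda u,v:(285+u/4.25-.4,195+(v-340)/4.25-.4)
for nm,ta,sa in(("A",[T(88,147),T(146,97)],[S(475,490),S(397,517)]),("B",[T(412,240),T(482,200)],[S(176,380),S(97,385)])):
    e=[onz("top",p,.092) for p in ta];f=[onz("scene",p,.092) for p in sa]
    for k,g in(("top",e),("scene",f)):
        d=g[1]-g[0];print(nm,k,np.mean(g,0).round(4),"len",np.linalg.norm(d).round(4),"yaw",np.degrees(np.arctan2(d[1],d[0])).round(1))
    c=tri(np.mean(ta,0),np.mean(sa,0));print("  tri",c[0].round(4),c[1].round(4))
g=cv2.cvtColor(t,cv2.COLOR_BGR2GRAY);m=np.zeros_like(g);m[250:315,238:368]=(g[250:315,238:368]<105)
cs,_=cv2.findContours(m,cv2.RETR_EXTERNAL,cv2.CHAIN_APPROX_NONE);c=max(cs,key=cv2.contourArea)
pts=np.array([onz("top",p[0],.048)[:2] for p in c],np.float32)
r=cv2.minAreaRect(pts);print("plate",r)
b=cv2.boxPoints(r);l=[b[1]-b[0],b[2]-b[1]];l=max(l,key=np.linalg.norm);l=l/np.linalg.norm(l);l*=np.sign(l[1])
print("A",r[0]+.08*l,"B",r[0]-.08*l,"y dir yaw",np.degrees(np.arctan2(l[1],l[0])))
E
```

```text
A top [0.5287 0.1274 0.092 ] len 0.0353 yaw -45.4
A scene [0.53   0.1262 0.092 ] len 0.042 yaw -45.9
  tri [0.5289 0.1268 0.0911] 0.0016
B top [ 0.4904 -0.0276  0.092 ] len 0.0372 yaw -57.6
B scene [ 0.4904 -0.0286  0.092 ] len 0.0384 yaw -65.7
  tri [ 0.4905 -0.0281  0.0921] 0.001
plate ((0.5101315379142761, 0.04974314570426941), (0.23211245238780975, 0.049852918833494186), 76.38577270507812)
A [0.52896221 0.12749535] B [ 0.49130087 -0.02800906] y dir yaw 76.38577
```

Both cameras agree. The A–B distance is 0.160 m, the heights are about 0.092 m and the plate measures 232x50 mm. The positions are A ≈ (0.529, 0.127) with spade yaw −45.5° (q≈0.56), and B ≈ (0.491, −0.028) with yaw about −60° (q≈0.81). I'll start with B.

Request:
carry_out(
  deltas=[0, 0, -107, 47.2, -58.7, 6, 1, 0, 0, -107, 47.2, -58.7, 6, 1, 0, 0, -107, 47.2, -58.7, 6, 1, 0, 0, -107, 47.2, -58.7, 6, 1, 0, 0, -107, 47.2, -58.7, 6, 1, 0, 0, -107, 47.2, -58.7, 6, 1, 0, 0, -107, 47.2, -58.7, 6, 1, 0, 0, -107, 47.2, -58.7, 6, 1, 0, 0, -107, 47.2, -58.7, 6, 1, 0, 0, -107, 47.2, -58.7, 6, 1, 0, 0, -107, 47.2, -58.7, 6, 1, 0, 0, -107, 47.2, -58.7, 6, 1],
)

```text
clock: 1.3
tool_pos: [0.424, -0.1658, 0.1835]
ee_rot: [[-0.446, 0.895, 0.0], [0.895, 0.446, -0.0], [-0.0, 0.0, -1.0]]
force: [1.5, -0.6, 0.1]
opening: 0.0853
grip_force: 0.0
```

```bash
cat > go.py <<'E'
import sys,numpy as np
from rig import env
from scipy.spatial.transform import Rotation as Ro
# usage: go.py x y z yaw(tool x, deg): delta from present pose
o=env.get_obs();R=np.array(o["ee_rot"]);p=np.array(o["tool_pos"])
yaw=np.degrees(np.arctan2(R[1,0],R[0,0]))
print("t",round(o["clock"],2),"pos",p.round(4),"yaw",yaw.round(1),"tilt",R[2].round(3),"j",np.round(o["joint_pos"],2),"open",round(o["opening"],4),"F",np.round(o["force"],1),"M",np.round(o["wrist_torque"],3),"grip",o["grip_force"])
if len(sys.argv)>4:
    x,y,z,w=map(float,sys.argv[1:5]);w=np.radians(w);c,s=np.cos(w),np.sin(w)
    T=np.array([[c,s,0],[s,-c,0],[0,0,-1]])
    print("rot",np.degrees(Ro.from_matrix(R.T@T).as_rotvec()).round(2),"cm",(100*R.T@(np.array([x,y,z])-p)).round(2))
E
python3 go.py .491 -.028 .14 120
```

```text
t 1.3 pos [ 0.424  -0.1658  0.1835] yaw 116.5 tilt [-0.  0. -1.] j [ 0.66  0.4  -0.54  2.22  0.36  0.6   0.32] open 0.0853 F [ 1.5 -0.6  0.1] M [-0.083 -0.077  0.016] grip 0.0
rot [ 0.    0.01 -3.49] cm [ 9.34 12.15  4.35]
```

Request:
carry_out(
  deltas=[0, 0, -3.5, 9.3, 12.2, 4.4, 1, 0, 0, -3.5, 9.3, 12.2, 4.4, 1, 0, 0, -3.5, 9.3, 12.2, 4.4, 1, 0, 0, -3.5, 9.3, 12.2, 4.4, 1, 0, 0, -3.5, 9.3, 12.2, 4.4, 1, 0, 0, -3.5, 9.3, 12.2, 4.4, 1, 0, 0, -3.5, 9.3, 12.2, 4.4, 1],
)

```text
clock: 2.0
tool_pos: [0.4913, -0.0323, 0.1398]
ee_rot: [[-0.493, 0.87, -0.0], [0.87, 0.493, -0.001], [-0.001, -0.001, -1.0]]
force: [-0.2, 0.7, -0.2]
opening: 0.0849
grip_force: 0.0
```

```bash
python3 go.py .491 -.028 .064 120
```

```text
t 2.0 pos [ 0.4913 -0.0323  0.1398] yaw 119.5 tilt [-0.001 -0.001 -1.   ] j [ 0.3   0.5  -0.48  2.19  0.44  0.55 -0.  ] open 0.0849 F [-0.2  0.7 -0.2] M [-0.018 -0.015 -0.01 ] grip 0.0
rot [-0.05  0.04 -0.47] cm [0.39 0.19 7.58]
```

Request:
carry_out(
  deltas=[0, 0, -0.5, 0.4, 0.2, 3.0, 1, 0, 0, -0.5, 0.4, 0.2, 6.0, 1, 0, 0, -0.5, 0.4, 0.2, 7.6, 1, 0, 0, -0.5, 0.4, 0.2, 7.6, 1, 0, 0, -0.5, 0.4, 0.2, 7.6, 1],
)

```text
clock: 2.5
tool_pos: [0.4916, -0.0269, 0.0641]
ee_rot: [[-0.501, 0.865, -0.0], [0.865, 0.501, -0.0], [-0.0, -0.0, -1.0]]
force: [1.0, 0.3, -0.2]
opening: 0.0853
grip_force: 0.0
```

```bash
python3 go.py .491 -.028 .064 120; python3 - <<'E'
from h import *
t=env.camera("top")[:,:,::-1];s=env.camera("scene")[:,:,::-1]
a=cv2.resize(t[235:325,270:390],(600,450));b=cv2.resize(s[170:240,270:370],(600,420))
cv2.imwrite("pics/g1.png",cv2.resize(np.vstack([a,b]),None,fx=.68,fy=.68))
E
```

```text
t 2.5 pos [ 0.4916 -0.0269  0.0641] yaw 120.1 tilt [-0. -0. -1.] j [ 0.18  0.62 -0.34  2.24  0.58  0.36 -0.13] open 0.0853 F [ 1.   0.3 -0.2] M [-0.022 -0.011  0.007] grip 0.0
rot [-0.03  0.02  0.09] cm [-0.07 -0.1   0.01]
```

View pics/g1.png

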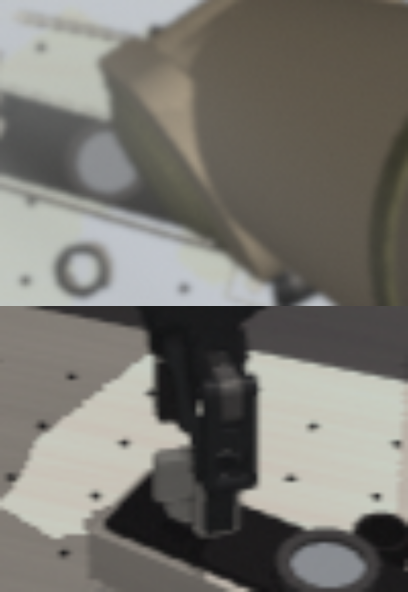

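In the scene crop the spade, at about (172,480), stands between the two open fingers. Closing now.

Request:
carry_out(
  deltas=[0, 0, 0, -0.1, -0.1, 0, -1, 0, 0, 0, -0.1, -0.1, 0, -1, 0, 0, 0, -0.1, -0.1, 0, -1, 0, 0, 0, -0.1, -0.1, 0, -1, 0, 0, 0, -0.1, -0.1, 0, -1, 0, 0, 0, -0.1, -0.1, 0, -1, 0, 0, 0, -0.1, -0.1, 0, -1, 0, 0, 0, -0.1, -0.1, 0, -1],
)

```text
clock: 3.4
tool_pos: [0.4912, -0.0273, 0.0638]
ee_rot: [[-0.503, 0.864, -0.0], [0.864, 0.503, -0.0], [-0.0, -0.0, -1.0]]
force: [-2.2, -0.8, 5.1]
opening: 0.009
grip_force: 58.8
```

```bash
python3 go.py .491 -.028 .064 120
```

```text
t 3.4 pos [ 0.4912 -0.0273  0.0638] yaw 120.2 tilt [-0. -0. -1.] j [ 0.18  0.62 -0.34  2.24  0.59  0.36 -0.13] open 0.009 F [-2.2 -0.8  5.1] M [-0.069  0.257 -0.032] grip 58.80882918834686
rot [-0.02  0.01  0.18] cm [-0.05 -0.06 -0.02]
```

Gripped, with the opening at 9 mm. Turning gently by 25° and sinking 0.14 cm.

Request:
carry_out(
  deltas=[0, 0, 5, -0.1, -0.1, 0.03, -1, 0, 0, 10, -0.1, -0.1, 0.06, -1, 0, 0, 15, -0.1, -0.1, 0.08, -1, 0, 0, 20, -0.1, -0.1, 0.11, -1, 0, 0, 25, -0.1, -0.1, 0.14, -1, 0, 0, 25, -0.1, -0.1, 0.14, -1, 0, 0, 25, -0.1, -0.1, 0.14, -1],
)

```text
clock: 4.1
tool_pos: [0.4917, -0.0272, 0.0624]
ee_rot: [[-0.094, 0.996, 0.001], [0.996, 0.094, 0.001], [0.001, 0.001, -1.0]]
force: [0.5, 5.7, 3.6]
opening: 0.0092
grip_force: 58.6
```

```bash
cat > m.py <<'E'
# average moment over camera periods (time passes 0.05 s each)
from h import *
M=[];F=[]
for i in range(10):
    env.camera("top");o=env.get_obs();M.append(o["wrist_torque"]);F.append(o["force"])
R=np.array(o["ee_rot"])
print("Mz",np.mean(M,0).round(3),"sd",np.std(M,0).round(3),"F",np.mean(F,0).round(1),"yaw",np.degrees(np.arctan2(R[1,0],R[0,0])).round(1),"pos",np.round(o["tool_pos"],4),"j",np.round(o["joint_pos"],2),"t",round(o["clock"],2),"open",round(o["opening"],4))
E
python3 m.py
```

```text
Mz [ 1.352 -0.053 -0.052] sd [0.028 0.029 0.029] F [0.2 5.9 4.4] yaw 95.4 pos [ 0.4917 -0.0273  0.0624] j [ 0.1   0.61 -0.23  2.25  0.43  0.32 -0.41] t 4.6 open 0.009
```

Request:
carry_out(
  deltas=[0, 0, 3, 0.05, 0, 0.02, -1, 0, 0, 6, 0.1, 0, 0.03, -1, 0, 0, 9, 0.13, 0.01, 0.05, -1, 0, 0, 12, 0.13, 0.01, 0.07, -1, 0, 0, 12, 0.13, 0.01, 0.07, -1, 0, 0, 12, 0.13, 0.01, 0.07, -1],
)

```text
clock: 5.2
tool_pos: [0.4919, -0.0271, 0.0617]
ee_rot: [[0.116, 0.993, 0.002], [0.993, -0.116, 0.0], [0.0, 0.001, -1.0]]
force: [2.4, 1.0, 4.1]
opening: 0.0089
grip_force: 58.8
```

```bash
python3 m.py
```

```text
Mz [ 0.325 -0.799 -0.006] sd [0.045 0.049 0.022] F [3.7 1.4 5.2] yaw 83.3 pos [ 0.4919 -0.0272  0.0617] j [ 0.07  0.61 -0.18  2.25  0.35  0.3  -0.54] t 5.7 open 0.0091
```

Request:
carry_out(
  deltas=[0, 0, 3, 0, 0.04, 0.02, -1, 0, 0, 6, 0.02, 0.07, 0.03, -1, 0, 0, 8, 0.02, 0.07, 0.05, -1, 0, 0, 8, 0.02, 0.07, 0.05, -1, 0, 0, 8, 0.02, 0.07, 0.05, -1],
)

```text
clock: 6.2
tool_pos: [0.4921, -0.0272, 0.0613]
ee_rot: [[0.255, 0.967, 0.001], [0.967, -0.255, -0.0], [0.0, 0.001, -1.0]]
force: [1.6, 1.4, 6.4]
opening: 0.0089
grip_force: 59.2
```

```bash
python3 m.py
```

```text
Mz [ 0.282 -0.507 -0.056] sd [0.028 0.027 0.025] F [2.2 1.5 7.3] yaw 75.2 pos [ 0.492  -0.0272  0.0613] j [ 0.04  0.61 -0.15  2.25  0.3   0.29 -0.62] t 6.7 open 0.0091
```

Request:
carry_out(
  deltas=[0, 0, 3, 0, 0.02, 0.0, -1, 0, 0, 6, 0.02, 0.05, 0.02, -1, 0, 0, 10, 0.02, 0.05, 0.03, -1, 0, 0, 10, 0.02, 0.05, 0.03, -1, 0, 0, 10, 0.02, 0.05, 0.03, -1],
)

```text
clock: 7.2
tool_pos: [0.4923, -0.0272, 0.0607]
ee_rot: [[0.418, 0.909, -0.0], [0.909, -0.418, -0.0], [-0.0, 0.0, -1.0]]
force: [2.1, 0.4, 5.7]
opening: 0.0091
grip_force: 58.8
```

```bash
python3 m.py
```

```text
Mz [-0.088 -0.533  0.004] sd [0.086 0.028 0.032] F [ 2.4 -0.3  4.9] yaw 65.2 pos [ 0.4923 -0.0272  0.0607] j [ 0.02  0.61 -0.11  2.25  0.22  0.29 -0.72] t 7.7 open 0.0091
```

Moment is about 0 at q≈1.77, where a crossed thread would give about 0.3 Nm, so B runs freely. I'll turn on towards collar contact.

Request:
carry_out(
  deltas=[0, 0, 5, 0.01, 0.02, 0.03, -1, 0, 0, 10, 0.02, 0.03, 0.06, -1, 0, 0, 15, 0.02, 0.03, 0.08, -1, 0, 0, 20, 0.02, 0.03, 0.11, -1, 0, 0, 25, 0.02, 0.03, 0.14, -1, 0, 0, 30, 0.02, 0.03, 0.17, -1, 0, 0, 35, 0.02, 0.03, 0.19, -1, 0, 0, 35, 0.02, 0.03, 0.19, -1, 0, 0, 35, 0.02, 0.03, 0.19, -1],
)

```text
clock: 8.6
tool_pos: [0.4928, -0.0277, 0.0588]
ee_rot: [[0.864, 0.504, 0.0], [0.504, -0.864, -0.001], [-0.0, 0.001, -1.0]]
force: [2.9, -4.6, 3.8]
opening: 0.0093
grip_force: 58.8
```

```bash
python3 m.py
```

```text
Mz [-0.932 -0.729 -0.054] sd [0.023 0.034 0.025] F [ 3.3 -3.7  3.6] yaw 30.3 pos [ 0.4928 -0.0276  0.0588] j [-0.07  0.62  0.02  2.26 -0.04  0.27 -1.07] t 9.1 open 0.0091
```

Request:
carry_out(
  deltas=[0, 0, 4, 0.02, 0.06, 0.02, -1, 0, 0, 8, 0.02, 0.08, 0.04, -1, 0, 0, 12, 0.02, 0.08, 0.07, -1, 0, 0, 16, 0.02, 0.08, 0.09, -1, 0, 0, 16, 0.02, 0.08, 0.09, -1, 0, 0, 16, 0.02, 0.08, 0.09, -1],
)

```text
clock: 9.7
tool_pos: [0.4929, -0.028, 0.0579]
ee_rot: [[0.969, 0.247, -0.0], [0.247, -0.969, -0.0], [-0.001, 0.0, -1.0]]
force: [2.5, -3.9, 4.5]
opening: 0.0087
grip_force: 59.0
```

```bash
python3 m.py
```

```text
Mz [-1.001 -0.361 -0.017] sd [0.087 0.04  0.033] F [ 1.4 -4.6  5.1] yaw 14.2 pos [ 0.493  -0.028   0.0579] j [-0.11  0.62  0.07  2.26 -0.16  0.27 -1.22] t 10.2 open 0.0089
```

Request:
carry_out(
  deltas=[0, 0, 4, 0, 0.04, 0.02, -1, 0, 0, 8, 0, 0.07, 0.04, -1, 0, 0, 12, 0, 0.07, 0.07, -1, 0, 0, 16, 0, 0.07, 0.09, -1, 0, 0, 16, 0, 0.07, 0.09, -1, 0, 0, 16, 0, 0.07, 0.09, -1],
)

```text
clock: 10.8
tool_pos: [0.493, -0.0283, 0.057]
ee_rot: [[1.0, -0.031, -0.001], [-0.031, -1.0, -0.0], [-0.001, 0.0, -1.0]]
force: [1.4, -3.7, 6.5]
opening: 0.0094
grip_force: 59.2
```

```bash
python3 m.py
```

```text
Mz [-0.786 -0.22  -0.045] sd [0.022 0.033 0.026] F [ 1.  -3.3  6. ] yaw -1.8 pos [ 0.493  -0.0283  0.057 ] j [-0.14  0.62  0.12  2.26 -0.28  0.27 -1.37] t 11.3 open 0.0091
```

Request:
carry_out(
  deltas=[0, 0, 4, 0, 0.04, 0.02, -1, 0, 0, 8, 0, 0.06, 0.04, -1, 0, 0, 12, 0, 0.06, 0.06, -1, 0, 0, 16, 0, 0.06, 0.08, -1, 0, 0, 16, 0, 0.06, 0.08, -1, 0, 0, 16, 0, 0.06, 0.08, -1],
)

```text
clock: 11.9
tool_pos: [0.4929, -0.0287, 0.0562]
ee_rot: [[0.952, -0.305, -0.001], [-0.305, -0.952, 0.0], [-0.001, 0.0, -1.0]]
force: [1.0, -2.7, 6.7]
opening: 0.0092
grip_force: 59.3
```

```bash
python3 m.py
```

```text
Mz [-0.574 -0.167 -0.009] sd [0.02  0.023 0.028] F [ 0.7 -2.4  7. ] yaw -17.8 pos [ 0.4929 -0.0287  0.0562] j [-0.18  0.63  0.18  2.27 -0.4   0.27 -1.53] t 12.4 open 0.0091
```

Request:
carry_out(
  deltas=[0, 0, 4, 0, 0.03, 0.01, -1, 0, 0, 8, 0, 0.04, 0.03, -1, 0, 0, 12, 0, 0.04, 0.05, -1, 0, 0, 16, 0, 0.04, 0.07, -1, 0, 0, 16, 0, 0.04, 0.07, -1, 0, 0, 16, 0, 0.04, 0.07, -1],
)

```text
clock: 13.0
tool_pos: [0.4928, -0.029, 0.0555]
ee_rot: [[0.831, -0.556, -0.001], [-0.556, -0.831, 0.0], [-0.001, 0.0, -1.0]]
force: [1.0, -0.9, 6.4]
opening: 0.009
grip_force: 59.9
```

```bash
python3 m.py;  python3 - <<'E'
from h import *
s=env.camera("scene")[:,:,::-1]
cv2.imwrite("pics/g2.png",cv2.resize(s[170:260,265:385],None,fx=5,fy=5,interpolation=cv2.INTER_CUBIC))
E
```

```text
Mz [-0.586 -0.062  0.091] sd [0.635 0.465 0.028] F [ 0.5 -2.2  7.3] yaw -33.8 pos [ 0.4928 -0.029   0.0555] j [-0.22  0.64  0.23  2.27 -0.52  0.28 -1.68] t 13.5 open 0.0089
```

View pics/g2.png

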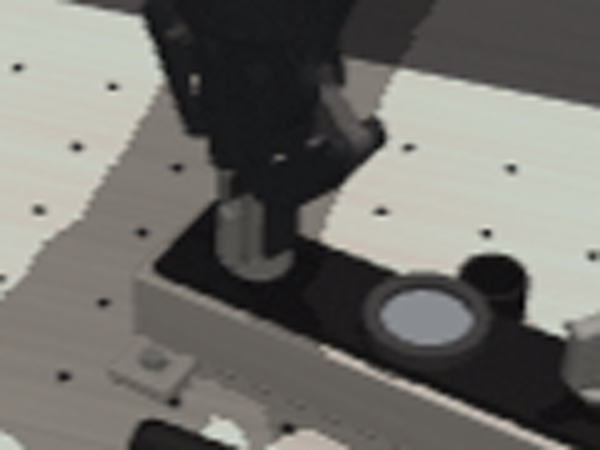

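The collar, at about (255,265), now sits on the plate with the spade still between the pads. The moment has begun to rise, to about +0.12 above the free-running level. One more step of 14°.

Request:
carry_out(
  deltas=[0, 0, 4, 0, 0.03, 0.01, -1, 0, 0, 8, 0, 0.03, 0.03, -1, 0, 0, 11, 0, 0.03, 0.05, -1, 0, 0, 14, 0, 0.03, 0.06, -1, 0, 0, 14, 0, 0.03, 0.06, -1, 0, 0, 14, 0, 0.03, 0.06, -1],
)

```text
clock: 14.15
tool_pos: [0.4926, -0.0293, 0.055]
ee_rot: [[0.672, -0.74, -0.001], [-0.74, -0.672, 0.0], [-0.001, 0.0, -1.0]]
force: [-0.9, -1.1, 8.7]
opening: 0.0087
grip_force: 60.2
```

```bash
python3 m.py; python3 m.py
```

```text
Mz [-0.492 -0.064  0.157] sd [0.306 0.259 0.027] F [ 0.5 -2.   7.9] yaw -47.7 pos [ 0.4926 -0.0292  0.055 ] j [-0.25  0.65  0.29  2.27 -0.62  0.3  -1.82] t 14.65 open 0.0092
Mz [-0.56  -0.049  0.164] sd [0.268 0.248 0.032] F [ 0.4 -2.3  8. ] yaw -47.7 pos [ 0.4926 -0.0293  0.055 ] j [-0.25  0.65  0.29  2.27 -0.62  0.3  -1.82] t 15.15 open 0.0089
```

Reads 0.16, about 0.2 Nm once the free-running bias is removed, with a slope of 0.29 Nm/rad, so B is snug. Releasing and rising.

Request:
carry_out(
  deltas=[0, 0, 0, 0, 0, 0, 1, 0, 0, 0, 0, 0, 0, 1, 0, 0, 0, 0, 0, 0, 1, 0, 0, 0, 0, 0, 0, 1, 0, 0, 0, 0, 0, 0, 1, 0, 0, 0, 0, 0, 0, 1, 0, 0, 0, 0, 0, -3, 1, 0, 0, 0, 0, 0, -6, 1, 0, 0, 0, 0, 0, -9, 1, 0, 0, 0, 0, 0, -9, 1],
)

```text
clock: 16.15
tool_pos: [0.4945, -0.0296, 0.1478]
ee_rot: [[0.671, -0.741, 0.005], [-0.741, -0.671, 0.0], [0.003, -0.004, -1.0]]
force: [0.0, -0.2, -0.0]
opening: 0.0853
grip_force: 0.0
```

```bash
python3 go.py .529 .127 .144 134.5; python3 m.py
```

```text
t 16.15 pos [ 0.4945 -0.0296  0.1478] yaw -47.8 tilt [ 0.003 -0.004 -1.   ] j [-0.41  0.5   0.51  2.22 -0.49  0.52 -1.93] open 0.0853 F [ 0.  -0.2 -0. ] M [ 0.003 -0.083 -0.034] grip 0.0
rot [ -0.26   0.33 177.68] cm [ -9.29 -13.07   0.4 ]
Mz [-0.     0.02   0.006] sd [0.03  0.027 0.022] F [-0.1 -0.2 -0.2] yaw -47.8 pos [ 0.4928 -0.0297  0.1444] j [-0.41  0.51  0.5   2.22 -0.49  0.52 -1.93] t 16.65 open 0.0855
```

Request:
carry_out(
  deltas=[0, 0, -2.3, -3.1, -4.4, 0, 1, 0, 0, -2.3, -6.1, -8.8, 0, 1, 0, 0, -2.3, -9.2, -13.2, 0, 1, 0, 0, -2.3, -9.2, -13.2, 0, 1, 0, 0, -2.3, -9.2, -13.2, 0, 1, 0, 0, -2.3, -9.2, -13.2, 0, 1, 0, 0, -2.3, -9.2, -13.2, 0, 1],
)

```text
clock: 17.35
tool_pos: [0.5287, 0.1251, 0.145]
ee_rot: [[0.699, -0.715, -0.0], [-0.715, -0.699, -0.001], [0.0, 0.001, -1.0]]
force: [-1.0, 0.3, 0.1]
opening: 0.0854
grip_force: 0.0
```

```bash
python3 go.py .529 .127 .065 -45.5
```

```text
t 17.35 pos [0.5287 0.1251 0.145 ] yaw -45.7 tilt [ 0.     0.001 -1.   ] j [-0.7   0.56  0.53  2.12 -0.5   0.59 -2.18] open 0.0854 F [-1.   0.3  0.1] M [-0.012  0.028 -0.001] grip 0.0
rot [ 0.04 -0.01 -0.18] cm [-0.12 -0.15  8.  ]
```

Request:
carry_out(
  deltas=[0, 0, 0, -0.05, -0.1, 3, 1, 0, 0, 0, -0.05, -0.1, 6, 1, 0, 0, 0, -0.05, -0.1, 8, 1, 0, 0, 0, -0.05, -0.1, 8, 1, 0, 0, 0, -0.05, -0.1, 8, 1, 0, 0, 0, -0.05, -0.1, 8, 1],
)

```text
clock: 17.95
tool_pos: [0.5301, 0.1276, 0.0661]
ee_rot: [[0.7, -0.714, 0.001], [-0.714, -0.7, 0.0], [0.001, -0.001, -1.0]]
force: [-0.6, -0.8, 0.1]
opening: 0.0855
grip_force: 0.0
```

```bash
python3 go.py .529 .127 .065 -45.5;  python3 - <<'E'
from h import *
s=env.camera("scene")[:,:,::-1]
cv2.imwrite("pics/g3.png",cv2.resize(s[170:275,285:425],None,fx=5,fy=5,interpolation=cv2.INTER_CUBIC))
E
```

```text
t 17.95 pos [0.5301 0.1276 0.0661] yaw -45.6 tilt [ 0.001 -0.001 -1.   ] j [-0.6   0.67  0.39  2.16 -0.62  0.42 -2.08] open 0.0855 F [-0.6 -0.8  0.1] M [ 0.004 -0.003  0.024] grip 0.0
rot [-0.07 -0.05 -0.09] cm [-0.03  0.12  0.11]
```

View pics/g3.png

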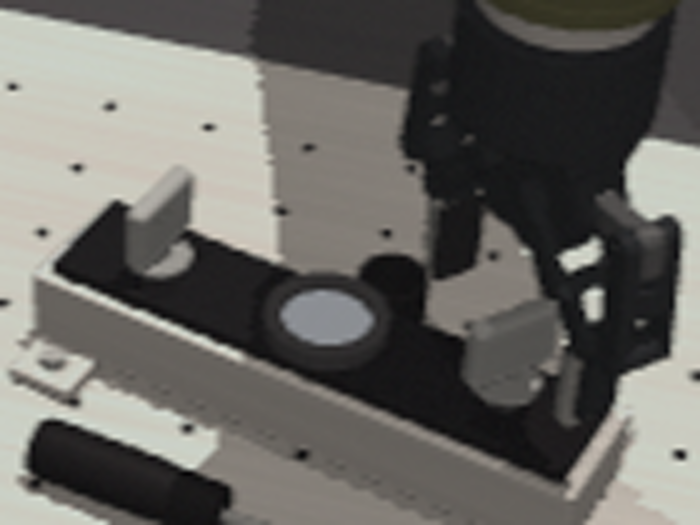

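The A spade, at about (510,350), lies between the open fingers. B, at about (160,225), stands released with its collar down. Closing on A.

Request:
carry_out(
  deltas=[0, 0, 0, 0, 0.1, 0.05, -1, 0, 0, 0, 0, 0.1, 0.05, -1, 0, 0, 0, 0, 0.1, 0.05, -1, 0, 0, 0, 0, 0.1, 0.05, -1, 0, 0, 0, 0, 0.1, 0.05, -1, 0, 0, 0, 0, 0.1, 0.05, -1, 0, 0, 0, 0, 0.1, 0.05, -1, 0, 0, 0, 0, 0.1, 0.05, -1],
)

```text
clock: 18.8
tool_pos: [0.5287, 0.1277, 0.0645]
ee_rot: [[0.701, -0.713, -0.0], [-0.713, -0.701, 0.0], [-0.0, -0.0, -1.0]]
force: [-1.3, 0.3, 3.7]
opening: 0.0088
grip_force: 60.4
```

```bash
python3 m.py
```

```text
Mz [ 0.152  0.172 -0.03 ] sd [0.033 0.018 0.033] F [-0.7  0.3  3.8] yaw -45.5 pos [0.5287 0.1277 0.0645] j [-0.6   0.67  0.39  2.16 -0.62  0.42 -2.08] t 19.3 open 0.009
```

Request:
carry_out(
  deltas=[0, 0, -5, 0, 0, -0.03, -1, 0, 0, -10, 0, 0, -0.06, -1, 0, 0, -15, 0, 0, -0.08, -1, 0, 0, -20, 0, 0, -0.11, -1, 0, 0, -25, 0, 0, -0.14, -1, 0, 0, -28, 0, 0, -0.16, -1, 0, 0, -28, 0, 0, -0.16, -1, 0, 0, -28, 0, 0, -0.16, -1],
)

```text
clock: 20.1
tool_pos: [0.5286, 0.1275, 0.066]
ee_rot: [[0.953, -0.303, -0.0], [-0.303, -0.953, -0.0], [-0.0, 0.0, -1.0]]
force: [-1.1, -0.4, 6.0]
opening: 0.0089
grip_force: 60.5
```

```bash
python3 m.py
```

```text
Mz [-0.18   0.374  0.014] sd [0.025 0.028 0.026] F [-1.7 -0.8  5.5] yaw -17.6 pos [0.5285 0.1275 0.066 ] j [-0.52  0.65  0.27  2.15 -0.44  0.39 -1.78] t 20.6 open 0.009
```

Request:
carry_out(
  deltas=[0, 0, -2, 0, 0, -0.01, -1, 0, 0, -4, 0, 0, -0.02, -1, 0, 0, -4, 0, 0, -0.02, -1, 0, 0, -4, 0, 0, -0.02, -1],
)

```text
clock: 21.0
tool_pos: [0.5286, 0.1274, 0.0662]
ee_rot: [[0.972, -0.236, -0.0], [-0.236, -0.972, -0.0], [-0.0, 0.0, -1.0]]
force: [-1.9, -1.2, 4.7]
opening: 0.0089
grip_force: 60.7
```

```bash
python3 m.py
```

```text
Mz [-0.24   0.413 -0.032] sd [0.027 0.042 0.033] F [-2.  -1.   5.5] yaw -13.6 pos [0.5286 0.1274 0.0662] j [-0.51  0.65  0.25  2.15 -0.41  0.38 -1.74] t 21.5 open 0.009
```

Request:
carry_out(
  deltas=[0, 0, -2, 0, 0, -0.01, -1, 0, 0, -4, 0, 0, -0.02, -1, 0, 0, -4, 0, 0, -0.02, -1, 0, 0, -4, 0, 0, -0.02, -1],
)

```text
clock: 21.9
tool_pos: [0.5286, 0.1274, 0.0663]
ee_rot: [[0.986, -0.168, -0.0], [-0.168, -0.986, -0.0], [-0.0, 0.0, -1.0]]
force: [-2.5, -0.6, 3.6]
opening: 0.0092
grip_force: 63.4
```

```bash
python3 m.py
```

```text
Mz [-0.447  0.496 -1.151] sd [0.109 0.039 0.034] F [-2.2 -1.7  3.1] yaw -9.5 pos [0.5286 0.1274 0.0663] j [-0.5   0.65  0.23  2.15 -0.38  0.38 -1.69] t 22.4 open 0.0091
```

That is a clear hard stop, so A is fully out. I'll relax 3°, release and rise.

Request:
carry_out(
  deltas=[0, 0, 3, 0, 0, 0, -1, 0, 0, 3, 0, 0, 0, 1, 0, 0, 3, 0, 0, 0, 1, 0, 0, 3, 0, 0, 0, 1, 0, 0, 3, 0, 0, 0, 1, 0, 0, 3, 0, 0, 0, 1, 0, 0, 3, 0, 0, 0, 1, 0, 0, 3, 0, 0, -3, 1, 0, 0, 3, 0, 0, -7, 1, 0, 0, 3, 0, 0, -11, 1, 0, 0, 3, 0, 0, -15, 1, 0, 0, 3, 0, 0, -15, 1],
)

```text
clock: 23.6
tool_pos: [0.5311, 0.1279, 0.2211]
ee_rot: [[0.976, -0.217, 0.007], [-0.217, -0.976, 0.003], [0.006, -0.004, -1.0]]
force: [0.9, -0.3, -0.0]
opening: 0.0858
grip_force: 0.0
```

Request:
carry_out(
  deltas=[0, 0, 0, 15, 15, 0, 1, 0, 0, 0, 15, 15, 0, 1, 0, 0, 0, 15, 15, 0, 1, 0, 0, 0, 15, 15, 0, 1, 0, 0, 0, 15, 15, 0, 1, 0, 0, 0, 15, 15, 0, 1],
)

```text
clock: 24.2
tool_pos: [0.6429, -0.0541, 0.2155]
ee_rot: [[0.975, -0.22, -0.001], [-0.22, -0.975, -0.001], [-0.0, 0.001, -1.0]]
force: [-0.3, 1.4, -0.2]
opening: 0.0854
grip_force: 0.0
```

```bash
python3 go.py; python3 - <<'E'
from h import *
s=env.camera("scene")[:,:,::-1];t=env.camera("top")[:,:,::-1]
a=cv2.resize(t[240:320,235:375],None,fx=4.25,fy=4.25,interpolation=cv2.INTER_CUBIC)
b=cv2.resize(s[195:255,285:425],None,fx=4.25,fy=4.25,interpolation=cv2.INTER_CUBIC)
cv2.imwrite("pics/end.png",np.vstack([a,b]))
E
```

```text
t 24.2 pos [ 0.6429 -0.0541  0.2155] yaw -12.7 tilt [-0.     0.001 -1.   ] j [-0.27  0.55  0.41  1.82 -0.28  0.83 -1.52] open 0.0854 F [-0.3  1.4 -0.2] M [ 0.026  0.042 -0.003] grip 0.0
```

View pics/end.png

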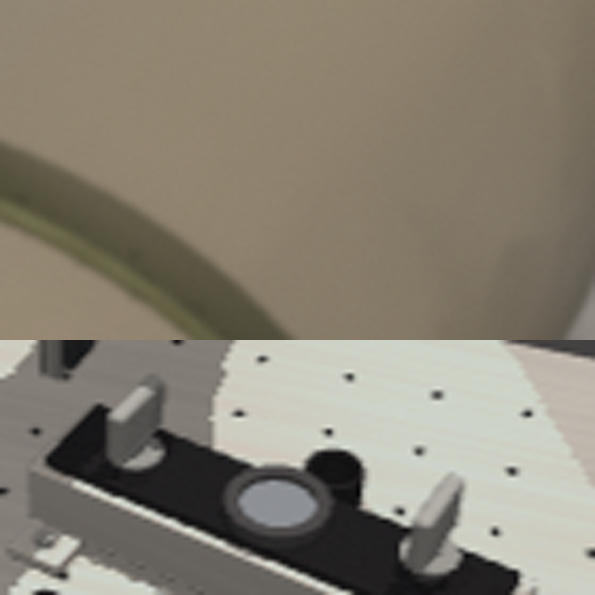

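The final view shows A, at about (435,525), squared up across the mount with its collar high, and B, at about (135,425), down on the plate. I'll check B's spring-back from its top edge (108,415)-(160,380).

```bash
python3 - <<'E'
from h import *
S=lambda u,v:(285+u/4.25-.4,195+(v-340)/4.25-.4)
for a,b,z in((S(112,413),S(158,381),.0825),(S(415,540),S(460,478),.094)):
    g=[onz("scene",a,z),onz("scene",b,z)];d=g[0]-g[1];print(np.mean(g,0).round(4),np.linalg.norm(d).round(4),np.degrees(np.arctan2(d[1],d[0])).round(1))
E
```

```text
[ 0.4899 -0.0293  0.0825] 0.0334 -24.5
[0.5354 0.1278 0.094 ] 0.0486 -13.3
```

B may have sprung back more than I'd like, since it was at the low end of snug. There is plenty of time, so I'll regrip it and take it to about 0.25 Nm.

```bash
python3 go.py .4927 -.029 .14 -32
```

```text
t 24.3 pos [ 0.6419 -0.0503  0.2156] yaw -12.5 tilt [-0.002 -0.    -1.   ] j [-0.28  0.55  0.41  1.83 -0.28  0.83 -1.52] open 0.0852 F [-0.5 -0.   0.6] M [ 0.005  0.059 -0.042] grip 0.0
rot [-0.    0.11 19.5 ] cm [-15.01   1.15   7.58]
```

Request:
carry_out(
  deltas=[0, 0, 7, -5, 0.4, 2.5, 1, 0, 0, 14, -10, 0.8, 5, 1, 0, 0, 19.5, -15, 1.2, 7.6, 1, 0, 0, 19.5, -15, 1.2, 7.6, 1, 0, 0, 19.5, -15, 1.2, 7.6, 1, 0, 0, 19.5, -15, 1.2, 7.6, 1, 0, 0, 19.5, -15, 1.2, 7.6, 1, 0, 0, 19.5, -15, 1.2, 7.6, 1],
)

```text
clock: 25.1
tool_pos: [0.495, -0.0303, 0.1409]
ee_rot: [[0.848, -0.53, 0.002], [-0.53, -0.848, -0.0], [0.001, -0.001, -1.0]]
force: [-0.1, 0.9, -1.1]
opening: 0.0854
grip_force: 0.0
```

```bash
python3 go.py .4927 -.029 .0565 -32
```

```text
t 25.1 pos [ 0.495  -0.0303  0.1409] yaw -32.0 tilt [ 0.001 -0.001 -1.   ] j [-0.35  0.5   0.43  2.22 -0.43  0.5  -1.72] open 0.0854 F [-0.1  0.9 -1.1] M [-0.007  0.015  0.005] grip 0.0
rot [-0.05 -0.08  0.02] cm [-0.28  0.02  8.44]
```

Request:
carry_out(
  deltas=[0, 0, 0, -0.2, 0, 3, 1, 0, 0, 0, -0.2, 0, 6, 1, 0, 0, 0, -0.2, 0, 8.3, 1, 0, 0, 0, -0.2, 0, 8.3, 1, 0, 0, 0, -0.2, 0, 8.3, 1, 0, 0, 0, -0.2, 0, 8.3, 1],
)

```text
clock: 25.7
tool_pos: [0.4927, -0.0296, 0.0584]
ee_rot: [[0.848, -0.53, 0.001], [-0.53, -0.848, -0.0], [0.001, -0.001, -1.0]]
force: [-0.7, -0.2, -1.3]
opening: 0.0856
grip_force: 0.0
```

```bash
python3 go.py .4927 -.029 .0565 -32
```

```text
t 25.7 pos [ 0.4927 -0.0296  0.0584] yaw -32.0 tilt [ 0.001 -0.001 -1.   ] j [-0.23  0.63  0.26  2.27 -0.55  0.29 -1.62] open 0.0856 F [-0.7 -0.2 -1.3] M [-0.044  0.003 -0.011] grip 0.0
rot [-0.04 -0.07 -0.03] cm [-0.03 -0.05  0.19]
```

Request:
carry_out(
  deltas=[0, 0, 0, 0, 0, 0.1, -1, 0, 0, 0, 0, 0, 0.1, -1, 0, 0, 0, 0, 0, 0.1, -1, 0, 0, 0, 0, 0, 0.1, -1, 0, 0, 0, 0, 0, 0.1, -1, 0, 0, 0, 0, 0, 0.1, -1, 0, 0, 0, 0, 0, 0.1, -1, 0, 0, 0, 0, 0, 0.1, -1, 0, 0, 0, 0, 0, 0.1, -1],
)

```text
clock: 26.6
tool_pos: [0.4926, -0.029, 0.0564]
ee_rot: [[0.848, -0.53, 0.001], [-0.53, -0.848, 0.0], [0.001, -0.001, -1.0]]
force: [5.5, 4.8, -1.2]
opening: 0.0088
grip_force: 60.0
```

```bash
python3 m.py
```

```text
Mz [ 0.942 -0.876  0.144] sd [0.664 0.594 0.027] F [ 3.9  4.2 -3.9] yaw -32.0 pos [ 0.4926 -0.0289  0.0564] j [-0.23  0.64  0.25  2.27 -0.55  0.29 -1.62] t 27.1 open 0.0091
```

Request:
carry_out(
  deltas=[0, 0, 4, 0, 0, 0.02, -1, 0, 0, 8, 0, 0, 0.04, -1, 0, 0, 12, 0, 0, 0.07, -1, 0, 0, 16, 0, 0, 0.09, -1, 0, 0, 16, 0, 0, 0.09, -1, 0, 0, 16, 0, 0, 0.09, -1],
)

```text
clock: 27.7
tool_pos: [0.4924, -0.0292, 0.0557]
ee_rot: [[0.671, -0.742, 0.001], [-0.742, -0.671, 0.0], [0.0, -0.001, -1.0]]
force: [2.0, 1.8, 2.0]
opening: 0.0092
grip_force: 60.6
```

```bash
python3 m.py
```

```text
Mz [ 0.877 -0.793  0.191] sd [0.279 0.301 0.03 ] F [3.2 4.  2.5] yaw -47.9 pos [ 0.4924 -0.0292  0.0557] j [-0.27  0.65  0.31  2.27 -0.67  0.3  -1.78] t 28.2 open 0.009
```

Request:
carry_out(
  deltas=[0, 0, 4, 0, 0, 0.02, -1, 0, 0, 8, 0, 0, 0.04, -1, 0, 0, 12, 0, 0, 0.06, -1, 0, 0, 12, 0, 0, 0.06, -1, 0, 0, 12, 0, 0, 0.06, -1],
)

```text
clock: 28.7
tool_pos: [0.4923, -0.0293, 0.0552]
ee_rot: [[0.501, -0.865, 0.001], [-0.865, -0.501, 0.0], [0.0, -0.001, -1.0]]
force: [4.7, 4.2, 5.4]
opening: 0.0092
grip_force: 61.1
```

```bash
python3 m.py
```

```text
Mz [ 0.816 -0.693  0.251] sd [0.153 0.225 0.024] F [2.8 3.3 5.2] yaw -59.9 pos [ 0.4923 -0.0293  0.0552] j [-0.3   0.66  0.36  2.28 -0.75  0.32 -1.9 ] t 29.2 open 0.009
```

0.25 Nm is well inside snug. Releasing, rising, and stepping aside.

Request:
carry_out(
  deltas=[0, 0, 0, 0, 0, 0, 1, 0, 0, 0, 0, 0, 0, 1, 0, 0, 0, 0, 0, 0, 1, 0, 0, 0, 0, 0, 0, 1, 0, 0, 0, 0, 0, 0, 1, 0, 0, 0, 0, 0, 0, 1, 0, 0, 0, 0, 0, -4, 1, 0, 0, 0, 0, 0, -8, 1, 0, 0, 0, 0, 0, -12, 1, 0, 0, 0, 0, 0, -15, 1, 0, 0, 0, 0, 0, -15, 1, 0, 0, 0, 0, 0, -15, 1],
)

```text
clock: 30.4
tool_pos: [0.492, -0.0289, 0.2053]
ee_rot: [[0.501, -0.866, 0.001], [-0.866, -0.501, 0.001], [0.0, -0.001, -1.0]]
force: [-0.3, 0.4, -0.6]
opening: 0.0856
grip_force: 0.0
```

Request:
carry_out(
  deltas=[0, 0, 0, 20, 10, 0, 1, 0, 0, 0, 20, 10, 0, 1, 0, 0, 0, 20, 10, 0, 1, 0, 0, 0, 20, 10, 0, 1, 0, 0, 0, 20, 10, 0, 1, 0, 0, 0, 20, 10, 0, 1, 0, 0, 0, 20, 10, 0, 1, 0, 0, 0, 20, 10, 0, 1],
)

```text
clock: 31.2
tool_pos: [0.5049, -0.2511, 0.2039]
ee_rot: [[0.501, -0.866, -0.002], [-0.866, -0.501, 0.001], [-0.002, 0.001, -1.0]]
force: [-0.1, 0.4, -0.2]
opening: 0.0858
grip_force: 0.0
```

```bash
python3 go.py; python3 - <<'E'
from h import *
s=env.camera("scene")[:,:,::-1];t=env.camera("top")[:,:,::-1]
b=cv2.resize(s[195:255,285:425],None,fx=4.25,fy=4.25,interpolation=cv2.INTER_CUBIC)
cv2.imwrite("pics/end2.png",np.vstack([b,cv2.resize(t,(595,340))]))
E
```

```text
t 31.2 pos [ 0.5049 -0.2511  0.2039] yaw -60.0 tilt [-0.002  0.001 -1.   ] j [-0.1   0.52  0.67  2.03 -0.47  0.75 -1.75] open 0.0858 F [-0.1  0.4 -0.2] M [-0.009  0.002  0.04 ] grip 0.0
```

View pics/end2.png

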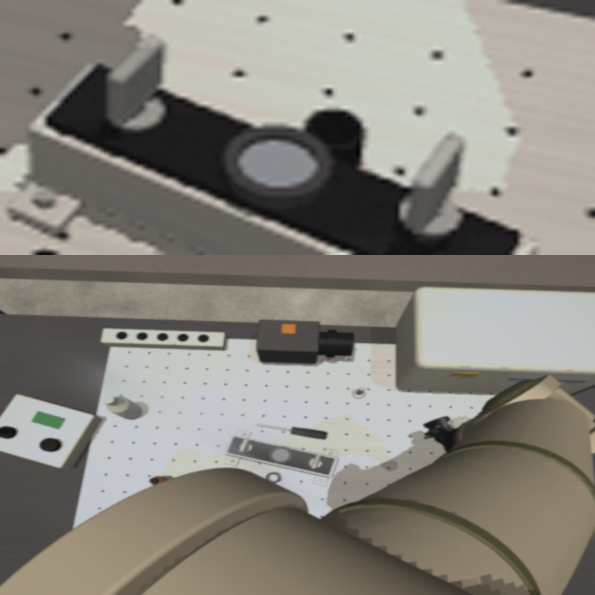

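B sits at the same sprung-back angle as after the first tightening, held by thread friction as the task describes. A, at about (435,190), is fully out, and the visible bystanders are in place. Handing in.

```bash
python3 -c "
from rig import env
print(env.close_job())"
```

```text
the job is handed in; nothing more can be done
None
```

Thumbscrew B ran freely and is snug (about 0.25 Nm before release). A, taken as the crossed one because B was sound, is wound back against its stop; both are released and the job is handed in, with no verdict returned.

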